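# Seat the dip rod in the vial, then hold the light shield at the mark

### The job

Take the dip rod (the one with the round, collared handle) out of the wooden rest block, push it fully down into the narrow vial of the sample stand and let go of it. Then shade the sample: lift the stand's hinged light shield by its grip bar until it is in line with the pointer set on the side scale, and finish while still holding it there, steady, because it falls shut if let go. Leave the pointer, the T-headed stirrer and the other things on the bench where they are.

Things in the scene. Friction and masses are not known exactly. Their poses are not given: they have to be found in the camera images.
- rod: The dip rod, loose, 30 g, upright in one of the rest block's two holes, with some play. 6 mm steel shank 70 mm long, then a flat collar (17 mm wide, 4 thick), then a plain round grey handle, 14 mm in diameter, 46 long; 120 mm in all. Origin at the lower tip, z up the rod: the handle spans z = 74 to 120 mm.
- stirrer: Bystander in the block's other hole (which hole is drawn each time): 6 mm steel shank with a T-shaped head 40 mm long (along its y), 12 wide, 14 high, top 112 mm above the tip. Origin at the lower tip, z up. Leave it alone.
- rest: Pale wooden rest block, 44 (x) x 120 (y) x 50 mm high, fixed. Origin at the centre of its underside. Two holes in its top, 9 mm wide, 40 mm deep, at y = -32 and +32 mm; a rod in one has its tip 10 mm above the worktop. Place and yaw vary.
- stand: Sample stand, fixed to the worktop: grey base plate 185 (x) x 150 (y) x 12 mm. Origin on the worktop below the middle of the shield's hinge axis; the plate spans x = -88 to +98 mm. The shield lies over its front (-x) part, the vial stands at x = +58 mm. Its x points away from the robot at yaw 0, y along the hinge. Place and yaw vary.
- vial_mouth (a point): Centre of the mouth of the open glass vial, which is fixed in the stand; level with its rim, 68 mm above the worktop. The mouth is flared, 18 mm wide inside (23 outside), narrowing over its top 12 mm to a bore 10 mm wide; 52 mm deep from rim to floor. With the tip on the vial's floor, the rod's collar stands 18 mm above the rim.
- vial_floor (a point): Centre of the vial's inner floor, 16 mm above the worktop; its z axis is up.
- shield (a joint): Angle of the white hinged light shield, rad: 0 lying level (toward the robot), growing as its free edge is lifted; end stop at 1.4. Swings freely, falls shut when let go; about 0.25 kg, 1 to 1.5 N at the bar lifts it.
- shield_hinge (a point): Middle of the shield's hinge axis, 45 mm above the worktop, in the stand's frame (axis along the stand's y).
- shield_bar (a point): Middle of the shield's grip bar: steel, 10 mm in diameter, 92 long, parallel to the hinge and 130 mm from it. Closed, it is 45 mm above bare worktop, on the stand's -x side. Thin arms 43 mm either side of the middle join it to the plate, whose edge is 47 mm from the bar's centre: open fingers only about 40 mm to pinch it. Frame turns with the shield: x from bar to hinge, y along the bar.
- pointer (a joint): Angle of the pointer, rad, measured like the shield's about the same axis: the mark. Between 0.6 and 1.1, set anew each time. A dark steel arm, thicker at its tip, clamped stiffly beside the curved quadrant scale on the stand's -y side, 74 mm from its middle. Must not be shifted.
- pointer_tip (a point): Tip of the pointer, 112 mm from the hinge axis, 74 mm to the stand's -y side; x axis along the pointer toward the hinge. The shield is on the mark when, seen along the hinge, it is parallel to the pointer.
- dish: Bystander, loose: flat round glass dish, 65 mm wide, 16 high. Origin at the centre of its underside. Leave it alone.
- beaker: Bystander, loose: glass beaker, 58 mm wide, 72 high. Origin at the centre of its underside. Leave it alone.
- tape_roll: Bystander, loose: roll of tape lying flat, 60 mm wide, 18 high. Origin at the centre of its underside. Leave it alone.
- timer: Bystander, loose: square white timer, 60x62x20 mm. Origin at the centre of its underside. Leave it alone.
- amber_bottle: Bystander, loose: brown bottle with a screw cap, 42 mm wide, 77 high. Origin at the centre of its underside. Leave it alone.

How it is judged:
By the outcome, as a careful person would: the job done as asked, in the order asked, and still so for the second after the job is handed in, while the arm keeps its last pose, push and grip.
It also fails if it takes over 56 s, if anything falls off the work surface, if the arm or the gripper's body presses on something with over 40 N, if the wrist force passes 120 N, or if a joint passes its speed limit or range.

### The arm

A 6-joint arm with a two-finger parallel gripper is mounted at the origin on a cart in front of the work surface, level with it; the furniture and walls round the work are solid. World frame = base frame: x ahead of the robot, y to its left, z up, the work surface at z = 0. Lengths are in mm, angles in rad, forces in N, time in s.
With the tool pointing down it reaches from about 350 to 875 mm from the base axis. Payload 4.2 kg.
Tool frame: the origin (TCP) lies between the finger pads; the fingertips stand 25 mm ahead of it and the grasp point (between the pads) lies 6 mm ahead of it; z points along the fingers, y is the line along which they close (so a half turn about z gives the same grasp; the last joint's range is limited). The gripper opens to 85 mm and grips with 20 to 120 N. Pads are 22 mm wide; open, the fingers measure 114 mm over their backs; the gripper's body (76 mm by 85 mm) begins 54 mm behind the grasp point. The pads swing forward as they close: fully open they stand 13 mm farther back than shut.
Start: joints at [1.411, 0.385, 0.008, 0, -1.194, -0.259], TCP at [254.132, 570.978, 223.612] pointing down, gripper open.
Joint ranges: [-3.14, 3.14], [-1.21, 2.06], [-1.07, 1.41], [-3.16, 2.05], [-2.99, -0.16], [-3.1, 3.1]. Speed limits (rad/s): [2.79, 2.79, 3.14, 3.14, 3.14, 3.14].

### API

Orientations are given as a unit quaternion [x, y, z, w].
In Python, from bench import arm gives the robot as it stands.
- The arm moves only by the shell command python3 -m pendant 'ROWS'. ROWS is JSON, a list of rows, each a list of 7 numbers: the shift along the tool's x, y, z in m, then the turn, a rotation vector about the tool's x, y, z in degrees, then the finger opening in m, from 0 to 0.0854. In form: [[x, y, z, wx, wy, wz, fingers], ...]. A call has 1 to 12 rows; each row shifts and turns the commanded pose from where the row before left it, along the tool's axes as they then stand; what a row does not reach is not made up. A row lasts 1/10 s, in which the tool goes at most 50 mm and 8.59 degrees, less where a joint would pass 70% of its speed; a pose out of reach is approached as far as the arm can. A call is refused whole if a number of a shift passes 0.05 or a number of a turn 8.59, either way. A call with a gripper value outside its range is refused whole. The fingers move at their own pace and stop on an object; the grip force is fixed at half the most. Time passes only in rows, so rows that do not move let the fingers close. It gives the time, the measured TCP pose, the force, the opening and the grip force at its end, in the units of the state.
- arm.read_state(): the state, without advancing time (a new reading comes with each control period).
- arm.get_image(name): name is "side" or "top" or "wrist"; returns a dict with "image" (384x512x3 uint8, red, green, blue), "fx", "fy", "cx", "cy" (pixels), "xyz" and "rotation" of the camera in the world. Camera axes: x right, y down, z forward; pixel columns grow to the right and rows downward; lengths in mm; the calibration is good to about 2 mm. A picture is of the moment at which its call begins. There is no depth.
- arm.job_done(): hands the job in; it is judged then, once.
The state is a dict: "clock": time; "joints": joint angles; "joint_vel": joint speeds; "joint_efforts": joint torques, N m; "position": TCP position; "ee_rot": TCP orientation; "contact_force": force on the tool from outside, world axes, zero at the start; "wrist_torque": the same for the moment, N m; "gripper_width": finger opening in mm; "grasp_force": force on a finger pad.
Only numpy, scipy, OpenCV 4.12 (cv2) and the standard library are available. Lean on these libraries where they do the work, as an engineer would, in place of code of your own. Each camera call takes 0.05 s, during which the arm holds its last target. There are 200 camera calls.

## Working session

There is one attempt and no reset: what is moved stays moved. The work goes in short steps, Python scripts to look and compute and a shell command to move; the robot and the scene stay as the last step left them, time stands still between calls to the robot, and variables do not carry over. Pictures are saved under pics/ and viewed, at most 10 in all, crops included, and the job is handed in when it is done.

```bash
mkdir -p pics; ls; python3 - <<'E'
from bench import arm
import cv2,pickle
d={}
for n in("side","top","wrist"):
    g=arm.get_image(n); d[n]=g; cv2.imwrite(f"pics/{n}0.png",g["image"][:,:,::-1])
    print(n,g["fx"],g["cx"],g["cy"],g["xyz"],g["rotation"])
pickle.dump(d,open("im0.pkl","wb"))
print(arm.read_state())
E
```

```text
pics
side 363.5363494412784 260.5143110235434 190.41388432895496 [-200.63947763 -133.27463772  803.85867848] [ 0.73726749 -0.56467582  0.22816545 -0.29243526]
top 383.1915387179834 252.4588110956758 195.15079986844904 [ 303.44861066   17.89455312 1289.31571825] [-0.69574102  0.71305765 -0.05611697  0.06590982]
wrist 289.3633441849967 256.6073240186176 190.86342593075193 [324.61996248 539.00262894 373.16054991] [-0.53839443  0.82851155  0.12860412 -0.08462285]
{'clock': 0.15, 'joints': array([ 1.41061337e+00,  3.85398164e-01,  6.93888735e-03, -3.13502835e-04,
       -1.19398530e+00, -2.58587046e-01]), 'joint_vel': array([-0.00033479, -0.00156416,  0.00461176,  0.00185828, -0.00029898,
       -0.00069834]), 'joint_efforts': array([-2.06846598e-04, -3.92678261e+01,  1.88581181e+01,  4.18858632e+00,
       -3.40770443e-03, -5.64903473e-06]), 'position': array([253.97036007, 570.58787183, 222.7672459 ]), 'ee_rot': array([ 9.78146574e-01, -2.07914837e-01, -1.04997970e-04,  8.30294069e-04]), 'contact_force': array([0.43755939, 1.16073585, 0.28104249]), 'wrist_torque': array([-0.04975169, -0.00852436,  0.06718622]), 'grasp_force': 0.0, 'gripper_width': 85.12577318182872}
```

View pics/side0.png

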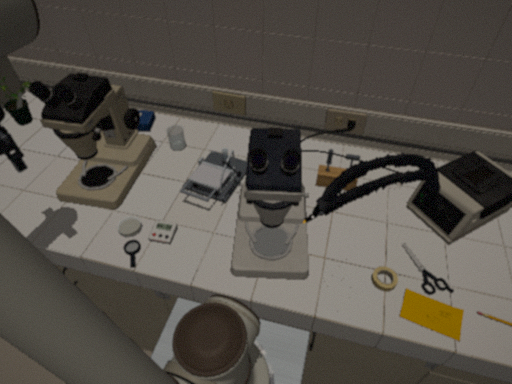

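View pics/top0.png

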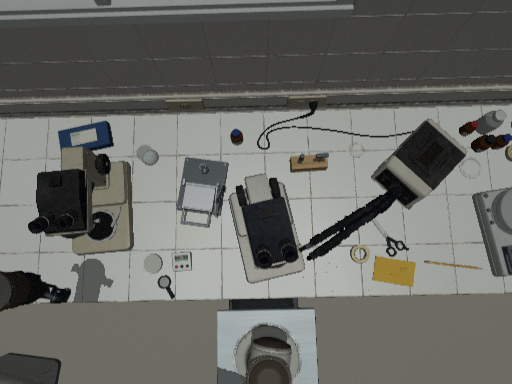

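The top view shows the stand near (203,192), the rest block near (309,163), a microscope between them at (265,225) and a lamp gooseneck at (350,220). I'll enlarge the crops.

```bash
cat > h.py <<'E'
import numpy as np,cv2,pickle
from scipy.spatial.transform import Rotation as R
def ray(g,p):
    d=R.from_quat(g["rotation"]).apply([(p[0]-g["cx"])/g["fx"],(p[1]-g["cy"])/g["fy"],1]); return np.array(g["xyz"]),d/np.linalg.norm(d)
def plane(g,p,z):
    o,d=ray(g,p); return o+d*(z-o[2])/d[2]
def two(g1,p1,g2,p2):
    o1,d1=ray(g1,p1);o2,d2=ray(g2,p2)
    t=np.linalg.lstsq(np.c_[d1,-d2],o2-o1,rcond=None)[0]
    a,b=o1+d1*t[0],o2+d2*t[1]; return (a+b)/2,np.linalg.norm(a-b)
def proj(g,X):
    c=R.from_quat(g["rotation"]).inv().apply(np.array(X)-g["xyz"]); return np.array([g["fx"]*c[0]/c[2]+g["cx"],g["fy"]*c[1]/c[2]+g["cy"]])
E
python3 - <<'E'
from h import *
d=pickle.load(open("im0.pkl","rb"))
def crop(n,x,y,w,h): 
    return cv2.resize(d[n]["image"][y:y+h,x:x+w,::-1],(400,300),interpolation=cv2.INTER_CUBIC)
a=np.vstack([np.hstack([crop("top",165,150,80,60+0),crop("top",275,140,80,60)]),np.hstack([crop("side",175,140,80,60),crop("side",300,140,80,60)])])
a=np.clip(a.astype(float)*1.4,0,255).astype('uint8')
cv2.imwrite("pics/c1.png",a)
t=d["top"]
for p in [(203,170),(195,222),(296,163),(323,163),(236,136),(148,155),(265,225),(310,250)]: print(p,plane(t,p,0).round())
E
```

```text
(203, 170) [622. 202.   0.]
(195, 222) [442. 230.   0.]
(296, 163) [ 638. -120.    0.]
(323, 163) [ 635. -213.    0.]
(236, 136) [741.  86.   0.]
(148, 155) [681. 395.   0.]
(265, 225) [426.  -7.   0.]
(310, 250) [ 339. -154.    0.]
```

View pics/c1.png

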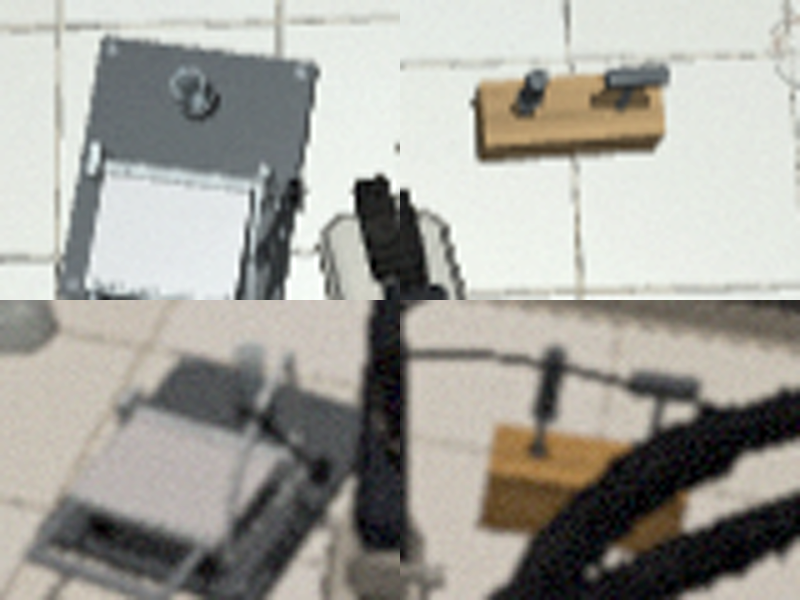

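View pics/wrist0.png

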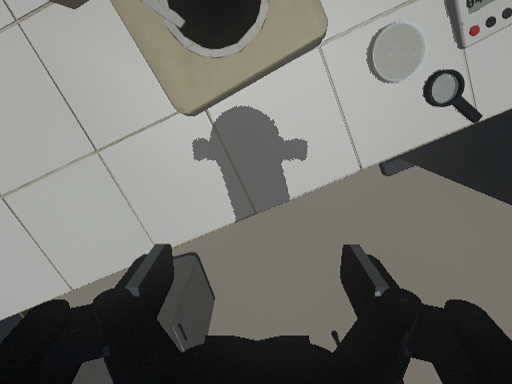

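The crops show the round-handled rod in the left (+y) hole: handle top at (302.4,155) in the top view and (330.6,150) in the side view. The stirrer is in the right hole. The pointer is dark, beside the stand's -y side.

```bash
python3 - <<'E'
from h import *
d=pickle.load(open("im0.pkl","rb")); t,s=d["top"],d["side"]
T=lambda x,y:(165+x/5,150+y/5); S=lambda x,y:(175+x/5,140+(y-300)/5)
P=lambda n,a,b:print(n,*[np.round(v,1) for v in two(t,a,s,b)])
P("rod top",(302.4,155),(330.6,150))
print("rod top plane",plane(t,(302.4,155),130),plane(s,(330.6,150),130), "hole",plane(t,(275+120/5,140+110/5),50),plane(s,(328,170),50))
P("stirrer",(275+237/5,140+77/5),(300+263/5,140+85/5))
P("scope eyepiece L",(263,257),(260,160));P("scope eyepiece R",(291,252),(293,160));P("scope back top",(262,190),(275,130))
P("goose high",(392,195),(420,160))
P("leftscope",(41,228),(42,90))
A=plane(t,T(105,38),12);B=plane(t,T(317,70),12);print("far corners",A,B,np.linalg.norm(A-B),"yaw",np.degrees(np.arctan2(A[1]-B[1],A[0]-B[0]))-90)
P("vial",T(190,85),S(248,350))
# yellow-ish block mask
for n,g in d.items():
    if n=="wrist":continue
    h=cv2.cvtColor(g["image"],cv2.COLOR_RGB2HSV); m=cv2.inRange(h,(8,90,60),(22,200,255))
    k,l,st,c=cv2.connectedComponentsWithStats(m)
    for i in range(1,k):
        if st[i,4]>60: print(n,st[i],c[i])
E
```

```text
rod top [ 629.4 -125.9  128. ] 3.1
rod top plane [ 629.13321385 -127.18717673  130.        ] [ 626.43774518 -124.38321269  130.        ] hole [ 627.86120219 -124.81718082   50.        ] [ 629.01311645 -127.85363054   50.        ]
stirrer [ 629.8 -190.5  116.1] 2.7
scope eyepiece L [315.8   4.8 327.9] 4.1
scope eyepiece R [325.6 -61.5 335.3] 1.6
scope back top [493.7   8.2 270.9] 8.9
goose high [ 470.7 -331.1  275.5] 21.8
leftscope [399.7 555.7 345.2] 2.0
far corners [664.12942855 259.40830837  12.        ] [637.37007264 113.17867454  12.        ] 148.65789228842206 yaw -10.370126277056215
vial [614.1 194.   68.9] 3.1
side [317 165  30  22 363] [327.64187328 174.50688705]
side [372 267  25  24 238] [383.88655462 278.97478992]
side [405 288  59  53 112] [443.16964286 310.91964286]
top [291 155  37  17 417] [307.98800959 163.19664269]
top [373 257  42  29 619] [393.86429725 270.87883683]
top [432 262  45   7  65] [454.36923077 264.83076923]
```

Everything agrees: rod at about (628,-126), stand yaw about -10°, vial at about (612,194). I'll turn the tool so it closes along world x, lift, then swing across. After the turn, tool x points along world -y and tool y along world -x.

```bash
python3 -m pendant '[[0,0,-0.013,0,0,8.25,0.085],[0,0,-0.013,0,0,8.25,0.085],[0,0,-0.013,0,0,8.25,0.085],[0,0,-0.013,0,0,8.25,0.085],[0,0,-0.013,0,0,8.25,0.085],[0,0,-0.013,0,0,8.25,0.085],[0,0,-0.013,0,0,8.25,0.085],[0,0,-0.013,0,0,8.25,0.085],[0.04,0,0,0,0,0,0.085],[0.05,0,0,0,0,0,0.085],[0.05,0,0,0,0,0,0.085],[0.05,0,0,0,0,0,0.085]]'
python3 -m pendant '[[0.04,-0.025,0,0,0,0,0.085],[0.04,-0.04,0,0,0,0,0.085],[0.03,-0.04,0,0,0,0,0.085],[0.03,-0.04,0,0,0,0,0.085],[0.03,-0.04,0,0,0,0,0.085],[0.03,-0.04,0,0,0,0,0.085],[0.03,-0.04,0,0,0,0,0.085],[0.03,-0.04,0,0,0,0,0.085],[0.03,-0.04,0,0,0,0,0.085],[0.03,-0.03,0,0,0,0,0.085],[0,0,0,0,0,0,0.085]]'
```

```text
clock: 1.35
position: [253.9, 378.9, 327.1]
ee_rot: [0.707, -0.707, 0.0, 0.0]
contact_force: [-0.0, 0.3, 0.8]
gripper_width: 85.1
grasp_force: 0.0
clock: 2.45
position: [627.0, 62.1, 324.9]
ee_rot: [-0.705, 0.709, 0.001, -0.002]
contact_force: [-1.0, 0.2, -0.4]
gripper_width: 85.0
grasp_force: 0.0
```

```bash
python3 -m pendant '[[0.04,0,0,0,0,0,0.085],[0.04,0,0,0,0,0,0.085],[0.02,0,0,0,0,0,0.085],[0,0,0,0,0,0,0.085],[0,0,0,0,0,0,0.085]]'
cat >> h.py <<'E'
def snap(n,tag):
    from bench import arm
    g=arm.get_image(n); pickle.dump(g,open(f"{n}{tag}.pkl","wb")); cv2.imwrite(f"pics/{n}{tag}.png",g["image"][:,:,::-1]); return g
E
python3 - <<'E'
from h import *
w=snap("wrist",1); s=snap("side",1)
print(w["xyz"],proj(w,[628,-126,130]),proj(w,[629,-190,122]))
a=np.hstack([cv2.resize(w["image"],(400,300)),cv2.resize(s["image"],(400,300))])
cv2.imwrite("pics/c2.png",a[:,:,::-1])
E
```

```text
clock: 2.95
position: [624.2, -34.2, 327.5]
ee_rot: [-0.707, 0.707, 0.0, -0.0]
contact_force: [0.2, -0.1, -0.0]
gripper_width: 84.9
grasp_force: 0.0
[ 623.7467986  -112.18733479  477.94618344] [252.6199799   85.51282199] [251.57799036  23.37097406]
```

View pics/c2.png

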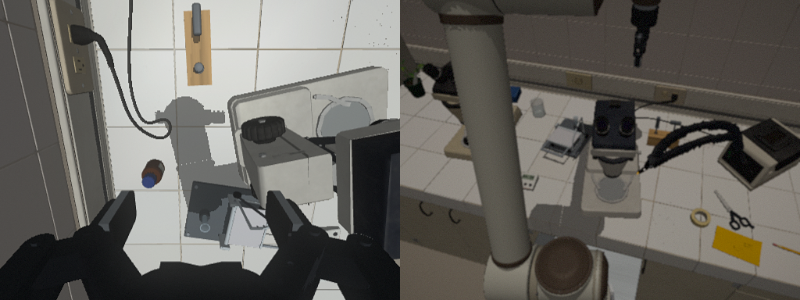

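The wrist view shows the rod's handle top at about (254.7,86) full-scale and the stirrer head above it. The arm is well clear of the microscope. I'll refine the rod by mask.

```bash
python3 - <<'E'
from h import *
w=pickle.load(open("wrist1.pkl","rb"));im=w["image"]
c=im[70:105,238:272]; cv2.imwrite("pics/c3.png",cv2.resize(c[:,:,::-1],None,fx=14,fy=14,interpolation=cv2.INTER_CUBIC))
h=cv2.cvtColor(im,cv2.COLOR_RGB2HSV); m=((h[:,:,1]<70)*255).astype('uint8'); n=np.zeros_like(m); n[70:105,240:268]=m[70:105,240:268]
b=cv2.inRange(h,(8,90,60),(22,255,255)); 
cs,_=cv2.findContours(b,cv2.RETR_EXTERNAL,cv2.CHAIN_APPROX_NONE); q=max(cs,key=cv2.contourArea); print("block",cv2.minAreaRect(q),cv2.boundingRect(q))
k,l,st,ce=cv2.connectedComponentsWithStats(n)
for i in range(1,k):
    if st[i,4]>20: print(st[i],ce[i],plane(w,ce[i],130))
E
```

```text
block ((253.8148956298828, 60.98342514038086), (94.76358032226562, 32.7441520690918), 86.98721313476562) (235, 13, 36, 97)
[248  80  13  15 152] [254.14473684  86.75      ] [ 626.2785599  -124.68375608  130.        ]
```

View pics/c3.png

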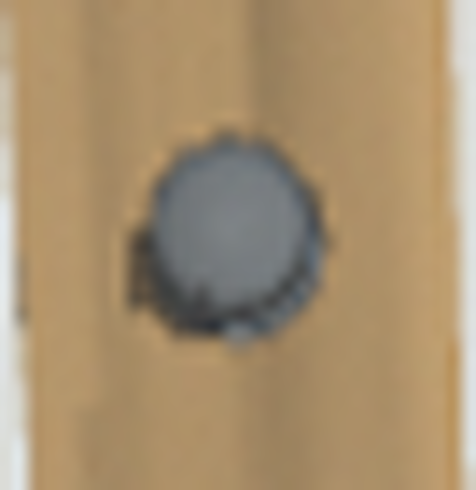

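The handle top centres at about (254.4,85.2) px, which is (626,-126.5). I'll move over it, descend and grip.

```bash
python3 -m pendant '[[0.04,-0.002,0,0,0,0,0.085],[0.04,0,0,0,0,0,0.085],[0.012,0,0.01,0,0,0,0.085],[0,0,0.04,0,0,0,0.085],[0,0,0.04,0,0,0,0.085],[0,0,0.04,0,0,0,0.06],[0,0,0.03,0,0,0,0.04],[0,0,0.02,0,0,0,0.04],[0,0,0,0,0,0,0.04]]'
python3 -m pendant '[[0,0,0.015,0,0,0,0.04],[0,0,0.015,0,0,0,0.04],[0,0,0,0,0,0,0.04],[0,0,0,0,0,0,0.04]]'
```

```text
clock: 3.95
position: [624.2, -124.8, 143.5]
ee_rot: [0.707, -0.707, -0.003, 0.003]
contact_force: [0.6, -0.7, -1.1]
gripper_width: 40.0
grasp_force: 0.0
clock: 4.35
position: [627.4, -125.9, 118.9]
ee_rot: [0.708, -0.707, 0.001, -0.0]
contact_force: [0.7, -0.5, 0.9]
gripper_width: 40.1
grasp_force: 0.0
```

```bash
python3 -m pendant '[[0,0.001,0.002,0,0,0,0.03],[0,0,0,0,0,0,0.02],[0,0,0,0,0,0,0.012],[0,0,0,0,0,0,0.005],[0,0,0,0,0,0,0.005],[0,0,0,0,0,0,0.005],[0,0,0,0,0,0,0.005]]'
```

```text
clock: 5.05
position: [626.1, -126.5, 116.6]
ee_rot: [0.707, -0.707, 0.001, -0.0]
contact_force: [0.6, -0.3, 5.2]
gripper_width: 9.8
grasp_force: 58.8
```

```bash
python3 -m pendant '[[0,0,-0.01,0,0,0,0.005],[0,0,-0.02,0,0,0,0.005],[0,0,-0.03,0,0,0,0.005],[0,0,-0.04,0,0,0,0.005],[0,0,-0.04,0,0,0,0.005],[0,0,0,0,0,0,0.005],[0,0,0,0,0,0,0.005]]'
python3 - <<'E'
from h import *
w=snap("wrist",2); s=snap("side",2)
a=np.hstack([cv2.resize(w["image"],(400,300)),cv2.resize(s["image"][90:210,270:430],(400,300),interpolation=cv2.INTER_CUBIC)])
cv2.imwrite("pics/c4.png",a[:,:,::-1])
E
```

```text
clock: 5.75
position: [625.5, -126.1, 256.4]
ee_rot: [-0.707, 0.707, -0.0, 0.001]
contact_force: [-0.1, 1.0, -0.5]
gripper_width: 9.6
grasp_force: 58.7
```

View pics/c4.png

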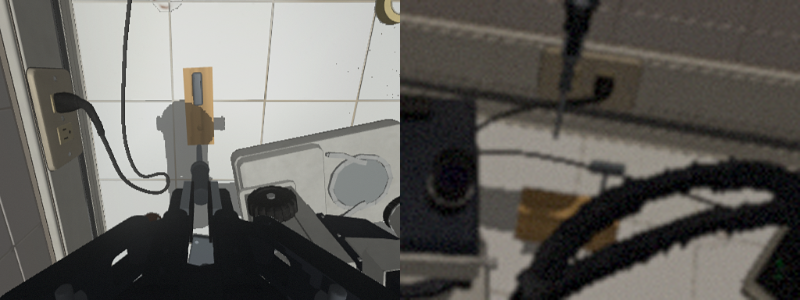

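The rod is held; its shank tip shows at about (200,148) in the wrist half and near (333,145) in the side image. The block's hole is empty. Next I check the rod's tilt by triangulating the tip.

```bash
python3 - <<'E'
from h import *
w=pickle.load(open("wrist2.pkl","rb"));s=pickle.load(open("side2.pkl","rb"))
X=[625.5,-126.1,256.4-106.6]
print(proj(w,X),proj(s,X))
a=w["image"][170:290,215:295];b=s["image"][90:170,300:353]
a=cv2.resize(a,(400,600),interpolation=cv2.INTER_CUBIC);b=cv2.resize(b,(398,600),interpolation=cv2.INTER_CUBIC)
cv2.imwrite("pics/c5.png",np.hstack([a,b])[:,:,::-1])
E
```

```text
[256.02591875 186.42094421] [332.18845438 144.91462937]
```

View pics/c5.png

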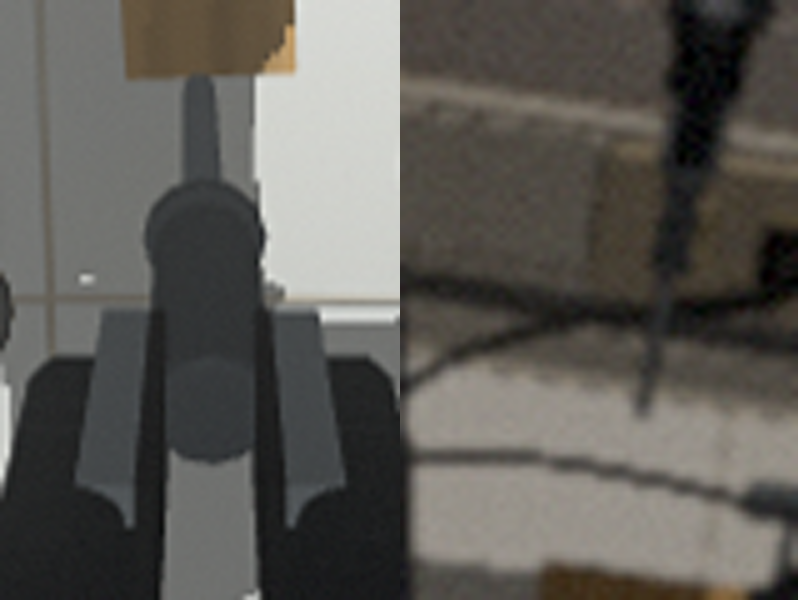

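The tip measures (255.2,185.6) against a predicted (256,186.4), so the rod hangs straight. I'll carry it over to the vial.

```bash
python3 -m pendant '[[-0.01,0,-0.02,0,0,0,0.005],[-0.03,0,-0.02,0,0,0,0.005],[-0.04,0,0,0,0,0,0.005],[-0.04,0,0,0,0,0,0.005],[-0.04,0,0,0,0,0,0.005],[-0.04,0,0,0,0,0,0.005],[-0.04,0.0135,0,0,0,0,0.005],[-0.04,0,0,0,0,0,0.005],[-0.03,0,0,0,0,0,0.005],[-0.01,0,0.02,0,0,0,0.005],[0,0,0.03,0,0,0,0.005],[0,0,0.02,0,0,0,0.005]]'
python3 -m pendant '[[0,0,0,0,0,0,0.005],[0,0,0,0,0,0,0.005]]'
python3 - <<'E'
from h import *
from bench import arm
w=snap("wrist",3); s=snap("side",3);t=snap("top",3)
p=arm.read_state()["position"];print(p)
X=p-[0,0,106.6]
print(proj(w,X),proj(s,X),proj(w,[612,193.5,68]))
a=cv2.resize(w["image"],None,fx=1.1,fy=1.1)[:,60:500];b=cv2.resize(s["image"][110:210,170:260],(360,400),interpolation=cv2.INTER_CUBIC)
a=cv2.resize(a,(440,422));b=cv2.resize(b,(360,422))
cv2.imwrite("pics/c6.png",np.clip(np.hstack([a,b])[:,:,::-1]*1.3,0,255).astype('uint8'))
E
```

```text
clock: 7.05
position: [610.2, 193.9, 221.2]
ee_rot: [0.707, -0.707, -0.001, 0.003]
contact_force: [0.1, 0.5, -1.2]
gripper_width: 9.5
grasp_force: 58.8
clock: 7.25
position: [611.9, 193.4, 224.7]
ee_rot: [0.707, -0.707, -0.0, 0.001]
contact_force: [0.6, -0.1, 0.5]
gripper_width: 9.4
grasp_force: 58.8
[612.75801729 193.76936891 227.01062392]
[254.81264245 187.87573527] [223.91528955 137.119073  ] [255.68775304 173.61558572]
```

View pics/c6.png

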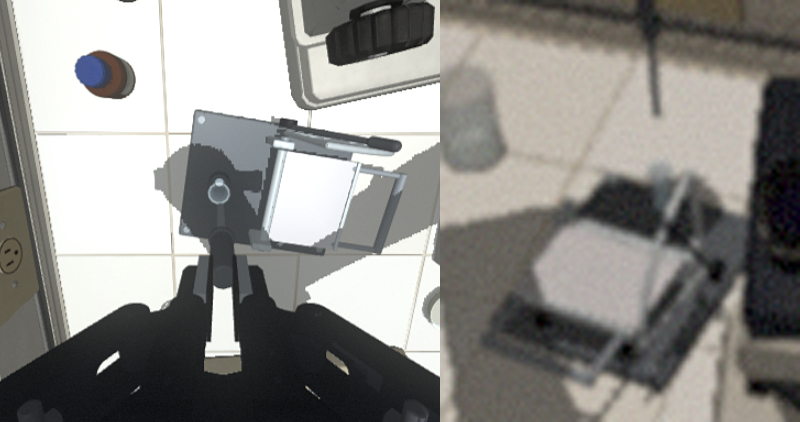

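The wrist view shows the vial mouth at about (253.6,170) px, with the rod tip below it. The pointer is the dark arm from about (318,111) to (415,132). I've viewed nine pictures, so I'll measure numerically from here.

```bash
python3 - <<'E'
from h import *
w=pickle.load(open("wrist3.pkl","rb"))
g=cv2.cvtColor(w["image"],cv2.COLOR_RGB2GRAY)
print("cols 240..268"); 
for y in range(156,194): print(y,' '.join("%3d"%v for v in g[y,240:269]))
print("pointer: rows step3 cols 300..440 step5")
for y in range(98,146,3): print(y,' '.join("%3d"%v for v in g[y,300:440:5]))
E
```

```text
cols 240..268
156  59  57  56  57  56  57  54  57  58  51  51  49  51  47  49  48  51  51  52  55  56  55  56  56  56  57  55  56  54
157  58  58  56  58  58  58  59  55  51  49  47  48  47  47  47  47  48  48  47  51  54  55  55  55  57  55  53  55  56
158  57  55  58  56  56  56  55  49  49  48  48  47  47  52  50  47  47  47  45  48  49  52  56  55  55  55  56  56  56
159  56  58  55  57  57  57  50  47  47  52  55  55  56  59  56  53  53  52  48  48  48  49  53  57  54  56  55  55  53
160  58  56  58  57  58  52  46  47  51  56  58  58  59  58  56  56  56  57  55  49  45  45  51  55  57  56  55  55  55
161  59  56  59  57  57  48  47  52  56  57  53  51  49  50  54  51  54  55  55  55  49  43  49  55  54  58  57  55  56
162  56  56  57  55  54  49  52  57  57  54  53  73 108 116 118 101  74  52  51  54  55  49  47  52  56  54  54  55  54
163  56  57  56  57  49  52  55  55  54  56  71 120 134 137 137 132 125  73  53  53  55  54  48  49  56  57  55  53  56
164  57  58  56  57  47  53  55  54  55  62 109 136 138 135 135 136 139 100  66  53  51  53  51  48  55  54  54  54  55
165  5
[... 4668 characters left out ...]
 196
128  79 204 161 129  97 108  95  85  88  90  90  97 108 103  89  66  55  59  61  61  59  59  53  58 199 197 197 195
131  90 191 198 203 194 106 109 107  91  79 111 171 159 133 103  99 106 138  58  58  61  60  59  72 196 195 195 195
134  74  97 133 177 197 107 107 107 107 106  93 156 167 175 171 166 153 131  93  49  54  56  58  76 196 196 195 195
137  66  59 169 119  64  78  80 109 108 105 105 105 100 113 127 152 160 166 163 162 153 124  46  58 195 195 193 195
140  65  58 193 200 207 211 191 115  57  79  80 107 105 102 102 195 195 181 149 133 140 143 135 196 194 194 197 103
143  61  74 203 206 206 206 203 201 203 203 177 101  56  79 102 204 200 199 199 198 198 200 198 194 193 194 103 107
```

```bash
python3 - <<'E'
from h import *
w=pickle.load(open("wrist3.pkl","rb"));t=pickle.load(open("im0.pkl","rb"))["top"]
print(plane(w,(253.2,175.5),68),plane(w,(253.5,176.4),68))
E
```

```text
[614.72642903 195.62869017  68.        ] [614.39969901 196.64735726  68.        ]
```

```bash
python3 -m pendant '[[-0.0023,-0.002,0.02,0,0,0,0.005],[0,0,0.02,0,0,0,0.005],[0,0,0,0,0,0,0.005],[0,0,0,0,0,0,0.005],[0,0,0,0,0,0,0.005]]'
python3 - <<'E'
from h import *
from bench import arm
w=snap("wrist",4); p=arm.read_state()["position"];print(p,proj(w,p-[0,0,106.6]),proj(w,[614.5,196,68]))
g=cv2.cvtColor(w["image"],cv2.COLOR_RGB2GRAY)
for y in range(166,206): print(y,' '.join("%3d"%v for v in g[y,238:272]))
E
```

```text
clock: 7.9
position: [615.0, 196.2, 187.6]
ee_rot: [0.707, -0.707, 0.001, -0.001]
contact_force: [-0.3, -0.9, 1.0]
gripper_width: 9.1
grasp_force: 58.8
[614.87575932 196.26720635 187.47717997] [256.37938189 186.43423299] [256.81265798 182.31413131]
166  57  55  56  53  56  55  57  56  52  46  48  53  55  54  52  48  71 113 114 118 116  98  50  48  51  53  53  50  42  50  55  54  53  55
167  56  56  56  57  54  55  54  54  50  45  53  55  54  52  54  71 118 135 136 135 137 130 101  59  48  51  52  53  47  44  53  55  53  53
168  55  56  56  53  56  55  54  57  46  50  53  53  52  53  63 117 137 136 135 135 134 136 134  78  59  50  52  52  52  42  53  53  51  55
169  54  54  56  55  53  56  55  55  45  53  54  53  54  63  65 133 139 135 135 136 135 134 139  88  67  55  52  52  53  45  49  53  52  52
170  55  56  56  57  56  56  54  54  49  54  55  51  56  66  67 133 137 136 136 135 140 134 140  88  70  59  51  50  53  48  49  54  52  53
171  57  55  55  55  56  56  55  51  52  51  54  49  55  66  79 127 159 167 166 169 169 166 141  84  67  61  47  49  52  53  47  52  51  53
172  55  56
[... 4048 characters left out ...]

201  56  54  55  54  53  55  53  55  53  53  53  54  52  54  61  60  63  63  64  62  61  55  53  53  53  52  51  53  55  51  53  50  51  51
202  55  55  55  55  54  55  52  55  53  53  54  54  54  51  60  64  64  63  63  63  60  54  50  53  54  53  49  50  52  53  52  52  51  51
203  54  54  55  55  53  54  54  54  54  51  55  53  52  54  62  63  63  64  62  62  62  55  52  50  51  51  52  52  51  50  52  51  52  52
204  55  56  54  55  54  55  54  53  55  51  54  52  52  55  62  65  62  63  62  60  62  55  52  51  50  52  52  52  51  53  51  51  53  51
205  56  54  56  55  54  55  54  54  53  54  53  52  54  54  61  63  59  57  60  61  61  55  52  52  53  51  52  50  50  53  52  52  52  50
```

Mouth centre is (256.7,182) and the tip is 1.4 px left of where it should be. I'll correct 1.5 mm toward -x and insert.

```bash
python3 -m pendant '[[0,0.0015,0.005,0,0,0,0.005],[0,0,0.008,0,0,0,0.005],[0,0,0.008,0,0,0,0.005],[0,0,0.008,0,0,0,0.005],[0,0,0.004,0,0,0,0.005],[0,0,0,0,0,0,0.005],[0,0,0,0,0,0,0.005]]'
```

```text
clock: 8.65
position: [612.6, 195.9, 152.6]
ee_rot: [0.707, -0.707, 0.0, 0.0]
contact_force: [0.4, -0.1, 0.4]
gripper_width: 9.7
grasp_force: 58.8
```

```bash
python3 -m pendant '[[0,0,0.008,0,0,0,0.005],[0,0,0.008,0,0,0,0.005],[0,0,0.008,0,0,0,0.005],[0,0,0.002,0,0,0,0.005],[0,0,0.002,0,0,0,0.005],[0,0,0,0,0,0,0.005]]'
python3 -m pendant '[[0,0,0.0015,0,0,0,0.005],[0,0,0.0015,0,0,0,0.005],[0,0,0,0,0,0,0.005],[0,0,0,0,0,0,0.005]]'
```

```text
clock: 9.25
position: [612.3, 195.9, 124.2]
ee_rot: [0.707, -0.707, -0.0, 0.0]
contact_force: [-0.5, -0.2, -0.5]
gripper_width: 9.7
grasp_force: 58.7
clock: 9.65
position: [613.2, 196.2, 122.6]
ee_rot: [0.707, -0.707, 0.0, -0.001]
contact_force: [0.5, -0.0, 3.6]
gripper_width: 9.5
grasp_force: 59.2
```

```bash
python3 -m pendant '[[0,0,0.001,0,0,0,0.005],[0,0,0,0,0,0,0.005],[0,0,0,0,0,0,0.02],[0,0,0,0,0,0,0.03],[0,0,0,0,0,0,0.04],[0,0,0,0,0,0,0.05],[0,0,0,0,0,0,0.05]]'
python3 -m pendant '[[0,0,-0.01,0,0,0,0.05],[0,0,-0.03,0,0,0,0.05],[0,0,-0.04,0,0,0,0.05],[0,0,-0.04,0,0,0,0.05],[0,0,-0.04,0,0,0,0.05],[0.02,0,-0.02,0,0,0,0.05],[0.03,0,0,0,0,0,0.05],[0.02,0,0,0,0,0,0.05],[0,0,0,0,0,0,0.05],[0,0,0,0,0,0,0.05]]'
python3 - <<'E'
from h import *
from bench import arm
w=snap("wrist",5); t=snap("top",5); s=snap("side",5); p=arm.read_state()["position"];print(p,w["xyz"])
for z in (136,90,68): print(z,proj(w,[614.4,196,z]),proj(s,[614.4,196,z]))
x,y=proj(w,[614.4,196,136]).astype(int)
g=cv2.cvtColor(w["image"],cv2.COLOR_RGB2GRAY)
for r in range(y-24,y+24): print(r,x-20,' '.join("%3d"%v for v in g[r,x-20:x+20]))
E
```

```text
clock: 10.35
position: [612.3, 195.9, 120.2]
ee_rot: [0.707, -0.707, -0.0, 0.0]
contact_force: [0.1, 0.2, 0.2]
gripper_width: 49.9
grasp_force: 0.0
clock: 11.35
position: [612.4, 125.4, 300.3]
ee_rot: [-0.707, 0.707, 0.0, -0.0]
contact_force: [-0.0, 0.5, -0.8]
gripper_width: 50.2
grasp_force: 0.0
[612.46374579 126.50842271 299.98916266] [611.91245109  47.5183454  450.79125793]
136 [254.21698338 229.20655274] [223.03604943 132.50932551]
90 [254.44613483 214.47577945] [224.06144924 144.54077952]
68 [254.53840539 208.5442579 ] [224.53054046 150.04482721]
205 234  67  62  64  63  63  64  63  61  61  61  61  62  58  66 135 118  83  82  79  70  69  69  67  79  78  88 122 132  65  57  57  58  57  57  58  57  58  57  58  59
206 234  97  66  63  63  63  64  62  63  63  61  61  61  57 101 144  99  85  84  78  70  69  69  71  79  76  80  86 140  73  58  56  58  58  60  57  58  59  58  56  57
207 234 108  66  63  63  63  63  64  63  62  61  64  61  56 131 125  95  87  85  80  70  71  71  71  79  79  82  75 135  93  60  56  58  58  57  58  58  59  59  57  58
208 234 108  98  67  62  64  64  63  6
[... 6821 characters left out ...]
 104 107 104 104 104 103 103
249 234 190 190 189 191 189 192 192 190 190 191 194 191 190 191 190 188 190 189 191 189 190 191 193 182 186 121 114 114 114 114 114 114 112 112 112 113 113 114 114 112
250 234 205 205 205 204 205 206 205 206 205 206 206 206 206 206 206 206 206 206 206 206 206 207 207 208 214 124 112 115 116 118 116 115 117 116 114 116 116 115 116 114
251 234 204 205 204 204 205 204 204 205 204 203 205 203 205 204 205 204 205 204 204 202 203 203 204 206 209 183 119 113 116 115 116 115 115 116 115 116 115 115 115 116
252 234 203 205 204 204 204 204 204 203 203 205 203 203 204 203 204 204 205 204 203 204 204 203 203 204 205 208 186 120 114 115 116 114 115 116 115 114 114 115 115 116
```

The rod stands in the vial: its top disc is at (254.5,230), against (254.2,229.2) predicted for fully seated. Next I move above the grip bar, where the wrist camera sees the pointer well, and turn the tool to the stand's yaw.

```bash
python3 -m pendant '[[-0.02,0.02,0,0,0,0,0.05],[-0.02,0.04,0,0,0,0,0.05],[-0.02,0.04,0,0,0,0,0.05],[-0.014,0.04,0,0,0,0,0.05],[0,0.04,0,0,0,0,0.05],[0,0.012,0,0,0,0,0.05],[0,0,0,0,0,5,0.05],[0,0,0,0,0,5.4,0.05],[0,0,0,0,0,0,0.05],[0,0,0,0,0,0,0.05],[0,0,0,0,0,0,0.05]]'
python3 - <<'E'
from h import *
from bench import arm
w=snap("wrist",6); p=arm.read_state()["position"];print(p,w["xyz"])
O=np.array([614.4,196]);a=np.radians(-10.4);ex=np.array([np.cos(a),np.sin(a)]);ey=np.array([-ex[1],ex[0]]);O=O-58*ex;print(O)
W=lambda x,y,z:np.r_[O+x*ex+y*ey,z]
im=w["image"].copy()
def L(*q):
    for X in q:
        u=proj(w,W(*X)); cv2.circle(im,tuple(np.round(u).astype(int)),1,(255,0,0),-1); print(X,u.round(1))
L((0,0,45),(-130,0,45),(-130,43,45),(-130,-43,45),(58,0,68),(98,75,12),(98,-75,12),(-88,75,12),(-88,-75,12),(0,-74,45))
for th in (.6,.7,.8,.9,1,1.1): L((-112*np.cos(th),-74,45+112*np.sin(th)))
c=im[0:300,30:430]
cv2.imwrite("pics/c7.png",cv2.resize(c,(800,600),interpolation=cv2.INTER_CUBIC)[:,:,::-1])
E
```

```text
clock: 12.6
position: [420.8, 200.1, 300.4]
ee_rot: [-0.641, 0.768, -0.0, -0.0]
contact_force: [-1.0, -0.0, -0.5]
gripper_width: 50.3
grasp_force: 0.0
[420.75606704 199.98351789 300.41208731] [406.38892954 123.4558911  450.95861195]
[557.35285469 206.47011042]
(0, 0, 45) [164.2 177.2]
(-130, 0, 45) [253.8 177.4]
(-130, 43, 45) [253.9 205.2]
(-130, -43, 45) [253.8 147.8]
(58, 0, 68) [116.9 181.4]
(98, 75, 12) [114.8 216.2]
(98, -75, 12) [ 99.9 122.3]
(-88, 75, 12) [228.4 216.4]
(-88, -75, 12) [225.6 122.6]
(0, -74, 45) [159.1 125.1]
(np.float64(-92.43758886988397), -74, np.float64(108.23995702024396)) [221.1 130. ]
(np.float64(-85.66232497586272), -74, np.float64(117.1523809706214)) [214.2 130.8]
(np.float64(-78.03115144688252), -74, np.float64(125.34388218074655)) [206.3 131.5]
(np.float64(-69.6203164463144), -74, np.float64(132.73261387827813)) [197.4 132.2]
(np.float64(-60.513858257231654), -74, np.float64(139.2447502984844)) [187.7 132.9]
(np.float64(-50.80276559966466), -74, np.float64(144.81522432688075)) [177.2 133.5]
```

View pics/c7.png

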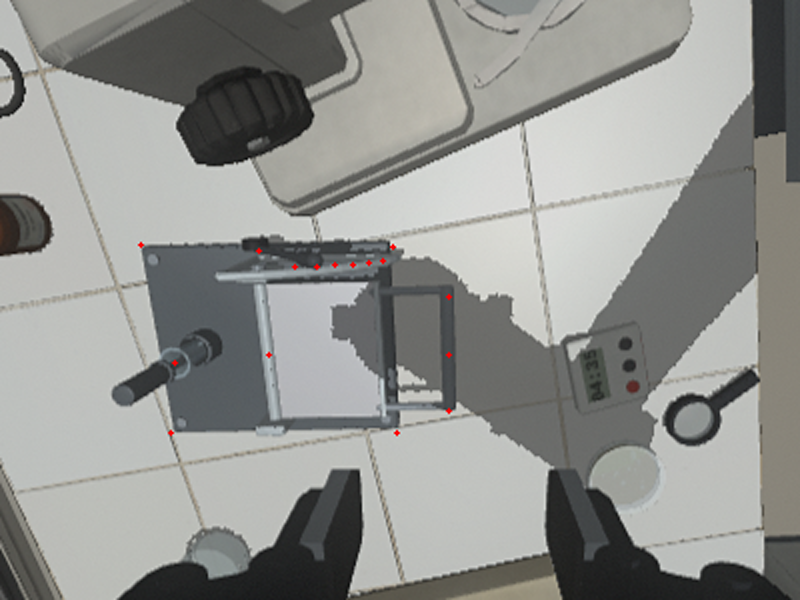

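The view shows the pointer's thick dark tip at about (322,262) in the display, i.e. px (191,131). The bar is vertical at display (448,287–409). The timer and dish are nearby but clear of the bar. I'll refine stand yaw and pointer angle numerically.

```bash
python3 - <<'E'
from h import *
w=pickle.load(open("wrist6.pkl","rb"));v=pickle.load(open("wrist3.pkl","rb"))
g=cv2.cvtColor(w["image"],cv2.COLOR_RGB2GRAY)
print("tip region cols 176..204")
for y in range(122,140): print(y,' '.join("%3d"%x for x in g[y,176:205]))
print("bar cols 244..264")
for y in list(range(140,208,4))+[205,206,207]: print(y,' '.join("%3d"%x for x in g[y,246:264]))
print("bar arm/end rows at col 240,253");print(g[138:152,240],g[138:152,254],g[196:210,240],g[196:210,254])
g3=cv2.cvtColor(v["image"],cv2.COLOR_RGB2GRAY);print("wrist3 tip cols 384..420")
for y in range(120,144): print(y,' '.join("%3d"%x for x in g3[y,384:421:2]))
for yaw in (-10.4,-9.4,-8.4):
    a=np.radians(yaw);ex=np.array([np.cos(a),np.sin(a)]);ey=np.array([-ex[1],ex[0]]);O=np.array([614.4,196])-58*ex
    W=lambda x,y,z:np.r_[O+x*ex+y*ey,z]
    print(yaw,O.round(1),[proj(w,W(-130,y,45)).round(1) for y in(-46,46)],"corners",[proj(w,W(x,y,12)).round(1) for x,y in((98,75),(98,-75))],[(th,proj(w,W(-112*np.cos(th),-74,45+112*np.sin(th))).round(1),proj(v,W(-112*np.cos(th),-74,45+112*np.sin(th))).round(1)) for th in(.7,.8,.9,1,1.1)])
E
```

```text
tip region cols 176..204
122  55  56  57  57  58  55  56  56  56  58  60  66  60  58  60  60  61  61  60  61  61  61  61  61  62  64  62  62  61
123  60  61  61  60  60  59  61  61  61  61  60  61  60  60  60  63  62  63  62  62  62  64  64  63  63  62  64  62  61
124 100  66  61  96  86  83  99  67  62  63  96  99  99 101  66  63  63  64  62  64  62  63  62  63  61  63  63  64  61
125  83  61  83  88  72  70  81  59  57  54  98 101 113  87  63  63  63  61  62  62  63  63  63  62  63  63  62  61  60
126  57  53  72  62  53  53  53  54  52  56  70  74  81  58  60  62  60  60  61  61  60  59  61  61  62  61  61  60  59
127  60  56  57  57  59  57  56  56  59  62  64  63  58  56  68  90  91  89  89  90  89  88  88  88  88  89  89 132 135
128  59  60  60  59  60  62  59  58  67  68  69  69  66  62  62  91 104 103 102 103 103 102 101 102 102 104 104 125 127
129  56  60  59  62  61  60  60  62  69  73  76  73  71  67  57  74  98 100  99 100 100  99 100 100  99 100  98  98  98
130  70  66  57  58  59  61  59  64  70  74  83  78  71  66  58  64  92  91  91  91  90  92  90  92  96  96  94  95
[... 5287 characters left out ...]
ners [array([115.7, 216.5]), array([ 99.1, 122.8])] [(0.7, array([213. , 128.5]), array([426.9, 135.7])), (0.8, array([205. , 129.4]), array([423.8, 135.4])), (0.9, array([196.1, 130.2]), array([419. , 134.8])), (1, array([186.3, 130.9]), array([412.5, 133.8])), (1.1, array([175.8, 131.7]), array([404.4, 132.6]))]
-8.4 [557.  204.5] [array([252.6, 141. ]), array([254.9, 202.9])] corners [array([116.5, 216.9]), array([ 98.3, 123.3])] [(0.7, array([211.7, 126.3]), array([426.5, 132.6])), (0.8, array([203.7, 127.2]), array([423.2, 132.4])), (0.9, array([194.7, 128.1]), array([418.4, 131.8])), (1, array([184.9, 129. ]), array([411.8, 131. ])), (1.1, array([174.3, 129.8]), array([403.5, 129.9]))]
```

```bash
python3 - <<'E'
from h import *
from scipy.optimize import least_squares
w=pickle.load(open("wrist6.pkl","rb"));v=pickle.load(open("wrist3.pkl","rb"));s=pickle.load(open("side5.pkl","rb"));t=pickle.load(open("top5.pkl","rb"))
a=np.radians(-9.2);ex=np.array([np.cos(a),np.sin(a)]);ey=np.array([-ex[1],ex[0]]);O=np.array([614.4,196])-58*ex
W=lambda x,y,z:np.r_[O+x*ex+y*ey,z]
T=lambda th,L:W(-L*np.cos(th),-74,45+L*np.sin(th))
f=lambda q:np.r_[proj(w,T(*q))-(186.3,130.2),proj(v,T(*q))-(416.1,132.5)]
r=least_squares(f,[1,112]);print(r.x,r.fun)
print(two(w,(186.3,130.2),v,(416.1,132.5)),T(1,112))
for th in(.9,1,1.1):print(th,proj(s,T(th,112)),proj(t,T(th,112)))
print("hinge",proj(s,T(0,0)),O, "bar",W(-130,0,45))
g=cv2.cvtColor(s["image"],cv2.COLOR_RGB2GRAY)
for y in range(144,184): print(y,' '.join("%3d"%x for x in g[y,216:248]))
E
```

```text
[  1.00556272 115.14908044] [ 0.15703851  0.62808141 -0.35978217  1.44418656]
(array([484.39047848, 141.18181475, 142.32791889]), np.float64(0.47892776052396563)) [485.57946471 141.9000528  139.2447503 ]
0.9 [224.91318227 166.78492391] [216.11128195 205.40820585]
1 [226.33765295 162.94453997] [216.33478804 202.16098732]
1.1 [227.88323141 159.23759106] [216.62422155 198.74178195]
hinge [237.70626016 173.93324915] [557.14609663 205.27310889] bar [428.81838217 226.05766329  45.        ]
144 147 147 144 150 141 116  64  28  26  39  86 133 147 148 145 148 147 151 148 145 146 142 144 147 146 148 149 146 146 149 147 134
145 144 144 145 147 140 113  74  43  26  44  89 131 149 147 148 148 146 147 146 147 144 146 148 146 149 145 147 147 151 149 147 135
146 146 146 146 146 145 132  96  65  46  69 109 139 147 147 147 148 144 147 149 146 147 146 147 148 146 147 147 147 147 147 146 136
147 147 148 148 152 149 145 126  96  69  93 130 146 149 148 146 150 152 146 148 146 149 149 148 147 146 145 146 149 147 147 150 133
148 147 145 147 147 150 149 135  99  74  99 131 143 146 150 145 146 148 147 147 148
[... 3968 characters left out ...]
  57  53  51  48  59  75  71  55  40  16
179 133 136 133 133 113 112 109 126 120  92  55  29  38  52  75  85  78  61  51  47  54  65  67  53  54  67  96  97  83  62  33  24
180 134 135 134 132 118 109 111 119 100  62  29  24  43  67  83  85  74  55  48  35  49  58  54  43  52  99 128 127 102  64  42  14
181 136 137 136 130 117 106 114 100  69  34  29  41  50  66  77  71  63  53  39  30  42  47  39  43  79 125 145 138 111  74  35  17
182 132 137 137 130 115 103  98  79  47  32  40  47  61  62  66  58  62  58  40  33  28  34  38  43  85 128 141 134 112  71  34  20
183 134 134 132 128 108  88  69  45  33  35  52  60  63  62  65  60  60  51  48  36  30  31  45  57  90 116 128 124 108  68  29  19
```

The pointer reads about 1.00 rad, stand yaw is -9.2° and the bar centre is (428.8,226.1,45). I'll align over the bar and descend.

```bash
python3 -m pendant '[[-0.027,-0.0032,0.02,0,0,-1.2,0.04],[0,0,0.04,0,0,0,0.04],[0,0,0.04,0,0,0,0.04],[0,0,0.04,0,0,0,0.04],[0,0,0.03,0,0,0,0.04],[0,0,0.03,0,0,0,0.04],[0,0,0.01,0,0,0,0.04],[0,0,0,0,0,0,0.04],[0,0,0,0,0,0,0.04],[0,0,0,0,0,0,0.04]]'
python3 - <<'E'
from h import *
from bench import arm
w=snap("wrist",7); p=arm.read_state()["position"];print(p)
for y in (-46,0,46): 
    a=np.radians(-9.2);ex=np.array([np.cos(a),np.sin(a)]);ey=np.array([-ex[1],ex[0]]);O=np.array([614.4,196])-58*ex
    print(proj(w,np.r_[O-130*ex+y*ey,45]))
g=cv2.cvtColor(w["image"],cv2.COLOR_RGB2GRAY)
for y in range(150,330,12): print(y,' '.join("%3d"%x for x in g[y,190:322:4]))
E
```

```text
clock: 13.65
position: [429.5, 226.8, 92.2]
ee_rot: [-0.648, 0.761, 0.0, 0.002]
contact_force: [0.2, 0.3, -0.0]
gripper_width: 40.2
grasp_force: 0.0
[429.38716419 226.71772404  92.15468055]
[256.84067575 146.10430105]
[256.73511313 208.90261223]
[256.64273969 263.85479091]
150 147 147 148 148 149 151 154 154 155 157 157 157 159 161 160 165 125 134 107 200 201 199 203 202 201 201 200 200 201 201 202 201 201
162  73  58 106  56  82 105 106 108 108 107 106 107 105 106 108  69  76  99 107 108 108 202 199 199 200 200 200 199 201 199 200 200 199
174  77  56  60  56  44 105 107 106 104 106 106 105 107 106 105  67  73  75  69 107 107 109 106 197 198 198 198 198 197 197 198 198 198
186  75  57  57  56  45 105 104 105 106 105 105 105 105 106 105  66  73  73  67 106 106 105 106 108 107 107 108 107 108 109 110 109 109
198  75  57  55  55  48 105 104 105 105 104 105 104 105 105 105  66  70  71  66 104 105 106 107 105 106 106 106 106 107 107 108 107 104
210  95  57  56  56  51 105 104 106 103 104 102 105 104 105 105  63  70  71  63 105 104 104 104 104 104 105 106 106 105 106 106 106 108
222 101  7
[... 513 characters left out ...]
  29  59  65  63  32
270  34  44  79  78  34  34  33  33 188 188 188 190 188 187 188 190 189 189 189 188 189 191 102 107 106 106  40  32  33  33  75  77  62
282  32  34  32  33  36  33  34 188 188 187 188 189 189 189 188 189 190 188 189 189 190 189 189 189 188 188 192  32  33  33  31  32  29
294  30  31  33  33  35  31  24 188 189 189 189 190 189 190 189 188 190 190 189 189 189 188 189 188 189 188 189 184  34  36  34  31  30
306  31  28  29  33  32  33 190 188 189 188 189 188 188 190 190 188 189 190 189 189 190 190 188 189 189 188 187 188  39  37  32  32  32
318  27  25  29  32  26 187 187 188 188 189 189 188 189 189 188 188 189 189 191 189 190 189 188 189 188 188 189 188 187 133  31  32  29
```

```bash
python3 -m pendant '[[0,-0.0005,0.013,0,0,0,0.04],[0,0,0.013,0,0,0,0.04],[0,0,0.013,0,0,0,0.04],[0,0,0,0,0,0,0.04],[0,0,0,0,0,0,0.04]]'
python3 -m pendant '[[0,0,0,0,0,0,0.03],[0,0,0,0,0,0,0.02],[0,0,0,0,0,0,0.012],[0,0,0,0,0,0,0.002],[0,0,0,0,0,0,0.002],[0,0,0,0,0,0,0.002],[0,0,0,0,0,0,0.002],[0,0,0,0,0,0,0.002]]'
```

```text
clock: 14.2
position: [429.5, 226.2, 52.5]
ee_rot: [-0.648, 0.761, -0.0, 0.001]
contact_force: [-0.3, 0.1, -0.2]
gripper_width: 40.2
grasp_force: 0.0
clock: 15.0
position: [429.0, 225.8, 51.6]
ee_rot: [-0.648, 0.762, -0.0, -0.0]
contact_force: [0.0, 0.1, 0.1]
gripper_width: 2.3
grasp_force: 0.0
```

```bash
python3 -m pendant '[[0,0,0,0,0,0,0],[0,0,0,0,0,0,0],[0,0,0,0,0,0,0]]'
python3 - <<'E'
from h import *
from bench import arm
w=snap("wrist",8); p=arm.read_state()["position"];print(p)
a=np.radians(-9.2);ex=np.array([np.cos(a),np.sin(a)]);ey=np.array([-ex[1],ex[0]]);O=np.array([614.4,196])-58*ex
for y in (-46,0,46): print(proj(w,np.r_[O-130*ex+y*ey,45]))
print(proj(w,p-[0,0,6]),proj(w,p-[0,0,25]))
g=cv2.cvtColor(w["image"],cv2.COLOR_RGB2GRAY)
for y in range(140,384,8): print(y,' '.join("%3d"%x for x in g[y,206:312:4]))
E
```

```text
clock: 15.3
position: [429.0, 225.8, 51.6]
ee_rot: [-0.648, 0.762, -0.0, -0.0]
contact_force: [-0.8, -0.5, -0.4]
gripper_width: 0.3
grasp_force: 0.0
[429.04243618 225.83306445  51.6023706 ]
[256.061327   159.77522379]
[256.02643106 235.3857503 ]
[255.99674418 299.70958306]
[255.5946497  235.55808173] [255.67776209 222.56291353]
140 197 196 198 199 199 198 199 198 200 200 199 200 201 200 200 201 202 201 202 202 203 203 202 203 203 205 204
148 147 104 106 109 106 110 106 110 109 151 108 110 112 151 200 200 201 202 202 202 202 202 203 203 203 203 203
156 173 174 202 202 120 109 111 109 210 111 112 110 112 105 202 200 201 201 201 202 202 203 203 203 203 202 202
164 152 155 156 156 157 158 161 160 161 161 165 109 135 131 111 201 199 199 201 201 202 201 202 202 202 203 203
172 108 107 107 106 109 106 106 110 109 108  99  72 135 132 111 111 110 105 199 201 199 201 200 201 202 202 201
180 108 108 106 107 106 108 106 108 108 109  98  71  77  77  72 111 109 110 111 107 101 200 200 198 200 200 199
188 105 107 106 107 106 107 107 108 106 108 110  70  74  76  70 107 110 109 109 108 107 199 199 19
[... 2001 characters left out ...]
  19  19  15  15  16  16  14
340  15  17  17  17  19  20  15  18  14  19  17  11  90  92  14  20  19  15  19  14  13  17  21  19  15  15  15
348  16  20  19  17  15  16  14  21  20  16  18  18  21  19  17  14  17  18  17  21  18  17  19  18  18  16  12
356  16  17  17  16  18  18  17  17  18  19  17  14  15  15  19  20  19  16  11  16  18  14  16  16  16  16  15
364  12  10  18  15  13  17  19  16  15  13  19  16  18  16  18  14  17  16  14  15  16  16  18  15  14  13  16
372  13  15  16   9  15  16  16  16  16  15  18  17  15  19  21  18  18  12  15  15  15  15  14  17  13  16  15
380  14  10  14  12  13  13  18  13  14  17  18  17  16  14  18  15  12  15  17  13  12  14  17  13  13  12  13
```

The fingers shut above the bar: they occlude it and nothing is between them. I'll open, go 15 mm deeper (tips still about 10 mm above the worktop by spec) and close again.

```bash
python3 -m pendant '[[0,0,0,0,0,0,0.02],[0,0,0,0,0,0,0.04],[0,0,0,0,0,0,0.04],[0,0,0,0,0,0,0.04],[0,0,0.005,0,0,0,0.04],[0,0,0.005,0,0,0,0.04],[0,0,0.005,0,0,0,0.04],[0,0,0,0,0,0,0.04],[0,0,0,0,0,0,0.04]]'
python3 - <<'E'
from h import *
from bench import arm
w=snap("wrist",9); st=arm.read_state();p=st["position"];print(p,st["contact_force"],st["gripper_width"])
a=np.radians(-9.2);ex=np.array([np.cos(a),np.sin(a)]);ey=np.array([-ex[1],ex[0]]);O=np.array([614.4,196])-58*ex
for y in (-46,0,46): print(proj(w,np.r_[O-130*ex+y*ey,45]))
tx=-ey
for d in(-14,6,25): print(d,proj(w,p-[0,0,d]),proj(w,np.r_[p[:2]+11*tx,p[2]-d]),proj(w,np.r_[p[:2]+20*ex,p[2]-d]),proj(w,np.r_[p[:2]+20*ex+11*tx,p[2]-d]))
g=cv2.cvtColor(w["image"],cv2.COLOR_RGB2GRAY)
for y in range(140,384,8): print(y,' '.join("%3d"%x for x in g[y,186:332:4]))
E
```

```text
clock: 16.25
position: [429.0, 225.7, 36.3]
ee_rot: [-0.648, 0.761, -0.0, -0.0]
contact_force: [-0.3, -0.8, -0.7]
gripper_width: 40.0
grasp_force: 0.0
[429.06878023 225.85269455  36.51394038] [-0.58534767 -0.07796001  0.06869024] 39.95971456027841
[255.91527008 166.14166912]
[255.88424585 248.11658635]
[255.85823351 316.84865356]
-14 [255.34038754 252.95446637] [255.33545846 234.15349594] [217.66240947 252.93269577] [216.82010995 234.12855232]
6 [255.45411251 235.92759654] [255.45198083 218.90658702] [221.93470504 235.90610927] [221.27146734 218.88251538]
25 [255.54110783 222.90268152] [255.54073193 207.29353836] [225.20276139 222.88176595] [224.66181776 207.27046015]
140  55 199 198 197 199 199 200 199 201 200 201 202 201 200 202 202 202 201 202 204 203 203 202 204 204 204 203 205 204 206 206 205 205 205 206 205 206
148  56 201 198 199 197 198 198 199 203 199 200 200 202 204 200 202 202 203 202 202 202 204 203 204 204 204 204 205 204 204 206 205 204 205 204 205 205
156  53 109 110 108 109 111 111 110 111 112 112 111 112 112 111 112 112 113 112 204 202 203 203 203 203 204 204 204 203
[... 3588 characters left out ...]
  32  31  29  31  31  32  32  32  31  31  31  31  28  27  27  29  26  28  24  24  22  23  22
356  23  24  22  25  24  25  25  24  23  29  25  26  26  27  27  28  28  29  31  31  29  30  29  30  31  27  27  27  25  25  25  25  23  23  23  23  21
364  26  23  23  22  19  21  25  22  22  22  25  22  26  26  27  25  22  28  28  24  26  27  24  23  26  23  24  24  23  19  22  19  21  23  22  20  22
372  22  22  23  22  20  23  18  21  20  22  25  22  22  21  23  24  22  23  23  23  25  24  24  24  22  22  23  19  23  21  23  20  20  18  17  22  20
380  27  23  23  23  19  18  21  20  20  19  20  18  20  21  19  18  21  22  20  21  21  21  18  20  19  20  21  23  16  20  21  15  16  18  24  21  21
```

Pixel spacing of the inner finger edges (76 px for 40 mm) puts the real fingertips about 14 mm behind the TCP, not 25 mm ahead of it. I'll descend further in small steps, watching the force.

```bash
python3 -m pendant '[[0,0,0.004,0,0,0,0.04],[0,0,0.004,0,0,0,0.04],[0,0,0,0,0,0,0.04]]'; python3 -m pendant '[[0,0,0.003,0,0,0,0.04],[0,0,0.003,0,0,0,0.04],[0,0,0,0,0,0,0.04]]'
```

```text
clock: 16.6
position: [428.7, 225.5, 28.0]
ee_rot: [-0.648, 0.762, -0.0, -0.001]
contact_force: [-0.6, 0.3, 0.7]
gripper_width: 39.9
grasp_force: 0.0
clock: 16.9
position: [428.8, 225.6, 22.1]
ee_rot: [-0.648, 0.762, -0.0, -0.001]
contact_force: [-0.4, -1.1, 0.2]
gripper_width: 39.8
grasp_force: 0.0
```

```bash
python3 -m pendant '[[0,0,0.003,0,0,0,0.04],[0,0,0.003,0,0,0,0.04],[0,0,0,0,0,0,0.04]]'; python3 -m pendant '[[0,0,0,0,0,0,0.03],[0,0,0,0,0,0,0.02],[0,0,0,0,0,0,0.012],[0,0,0,0,0,0,0.002],[0,0,0,0,0,0,0.002],[0,0,0,0,0,0,0.002],[0,0,0,0,0,0,0.002]]'
```

```text
clock: 17.2
position: [428.8, 225.6, 16.2]
ee_rot: [-0.648, 0.762, -0.0, -0.0]
contact_force: [-0.3, 0.3, 0.0]
gripper_width: 39.6
grasp_force: 0.0
clock: 17.9
position: [429.8, 225.9, 16.9]
ee_rot: [-0.648, 0.761, -0.0, 0.001]
contact_force: [4.2, -3.1, -0.8]
gripper_width: 8.1
grasp_force: 58.4
```

Gripped. Now I lift along the arc (tool y = -X, tool z = -Z in the stand), first to 0.5 rad.

```bash
python3 -m pendant '[[0,-0.0002,-0.0065,0,0,0,0.002],[0,-0.0005,-0.0065,0,0,0,0.002],[0,-0.002,-0.0128,0,0,0,0.002],[0,-0.0032,-0.0126,0,0,0,0.002],[0,-0.0045,-0.0122,0,0,0,0.002],[0,-0.0056,-0.0117,0,0,0,0.002],[0,0,0,0,0,0,0.002],[0,0,0,0,0,0,0.002],[0,0,0,0,0,0,0.002]]'
```

```text
clock: 18.8
position: [443.9, 223.5, 78.1]
ee_rot: [-0.648, 0.762, 0.0, -0.001]
contact_force: [-3.3, 3.7, -1.8]
gripper_width: 8.0
grasp_force: 58.8
```

```bash
python3 -m pendant '[[0,-0.0068,-0.0111,0,0,0,0.002],[0,-0.0079,-0.0103,0,0,0,0.002],[0,-0.0089,-0.0095,0,0,0,0.002],[0,-0.0098,-0.0086,0,0,0,0.002],[0,-0.0052,-0.0039,0,0,0,0.002],[0,0,0,0,0,0,0.002],[0,0,0,0,0,0,0.002],[0,0,0,0,0,0,0.002]]'
python3 - <<'E'
from h import *
from bench import arm
w=snap("wrist",10);s=snap("side",10);t=snap("top",10);st=arm.read_state();p=st["position"];print(p,st["contact_force"],st["gripper_width"])
a=np.radians(-9.2);ex=np.array([np.cos(a),np.sin(a)]);ey=np.array([-ex[1],ex[0]]);O=np.array([614.4,196])-58*ex
W=lambda x,y,z:np.r_[O+x*ex+y*ey,z]
b=p+[0,0,28.5]; X=(b[:2]-O)@ex; print("bar X,Z",X,b[2],"r",np.hypot(X,b[2]-45),"th",np.arctan2(b[2]-45,-X))
for th in(.9,.95,1.0): 
  print(th,[proj(w,W(-130*np.cos(th),y,45+130*np.sin(th))).round(1) for y in(-46,-25,46)],"edge",[proj(w,W(-83*np.cos(th),y,45+83*np.sin(th))).round(1) for y in (-43,)],"ptr",proj(w,W(-112*np.cos(th),-74,45+112*np.sin(th))).round(1))
g=cv2.cvtColor(w["image"],cv2.COLOR_RGB2GRAY)
for y in range(150,236,3): print(y,' '.join("%3d"%x for x in g[y,170:300:4]))
E
```

```text
clock: 19.6
position: [479.9, 217.6, 123.7]
ee_rot: [-0.648, 0.761, 0.001, -0.002]
contact_force: [-14.9, 6.0, 14.6]
gripper_width: 7.7
grasp_force: 59.1
[479.86621805 217.60120777 123.62282426] [-15.07926863   5.35395503  14.09296024] 8.042392489447701
bar X,Z -78.25680179805367 152.1228242638419 r 132.6628301594754 th 0.9398706853644067
0.9 [array([261.4, 172.9]), array([261.2, 215.8]), array([260.4, 335.6])] edge [array([209.5, 162.4])] ptr [237.4 107.7]
0.95 [array([249.8, 175.1]), array([250.1, 219.1]), array([250.8, 341.3])] edge [array([203. , 163.3])] ptr [227.2 107.9]
1.0 [array([237.1, 177.2]), array([238. , 222.3]), array([240.5, 346.9])] edge [array([196.1, 164.2])] ptr [216.2 108.1]
150 153 152 152 152 152 152 153 129 133 148 165 143  65  65  64  64  63  65  45  42  44  37 130 132 227 224 224 224 223 224 224 224 223
153 152 151 152 152 152 153 152 142 169 176 172 164  63  63  65  63  63  63  40  40  43  40  96 133 227 224 223 223 223 224 222 223 223
156 152 151 151 152 151 152 152 137 170 163 177 176  61  62  63  63  64  63  40  41  43  45  68  66 230 223 223 223 222 223
[... 2848 characters left out ...]
 120 121 121 121 120
222 155 103 105 103 103 103 102 103  99 101 106 102  66  59  57  58  57  56  51  30  76  80  84  79  72 120 119 120 121 119 121 119 120
225 151 101 104 104 103 103 102 103 106 101 105 103  67  56  58  59  56  58  39  24  75  79  83  79  71 118 120 119 119 120 120 119 120
228 151 156 103 102 103 102 104 102 105 102 103 102  73  60  58  58  58  58  32  24  75  80  82  78  72 118 119 119 120 120 119 121 120
231 151 152 103 103 103 103 103 102 101 103 104 103  76  59  57  58  58  60  40  31  75  80  81  79  70 103 103 119 119 120 119 120 121
234 151 152 103 102 103 104 102 104 101 103 104 102  89  90  56  57  58  74  73  38  76  80  81  80  72  75  75 119 119 119 120 121 120
```

Visually the shield is at about 0.91 rad, with some radial strain (20 N) because the grip inset changed slightly. I'll relieve it outward while advancing to about 1.0, then compare directly with the pointer in the same image.

```bash
python3 -m pendant '[[0,-0.002,-0.004,0,0,0,0.002],[0,-0.003,-0.003,0,0,0,0.002],[0,-0.002,-0.0015,0,0,0,0.002],[0,0,0,0,0,0,0.002],[0,0,0,0,0,0,0.002],[0,0,0,0,0,0,0.002]]'
cat > m.py <<'E'
from h import *
from bench import arm
import sys
tag=sys.argv[1]
w=snap("wrist",tag);s=snap("side",tag);t=snap("top",tag);st=arm.read_state();p=st["position"];f=st["contact_force"]
a=np.radians(-9.2);ex=np.array([np.cos(a),np.sin(a)]);ey=np.array([-ex[1],ex[0]]);O=np.array([614.4,196])-58*ex
W=lambda x,y,z:np.r_[O+x*ex+y*ey,z]
print(p,"X",(p[:2]-O)@ex,"force X,Y,Z",f[:2]@ex,f[:2]@ey,f[2],st["gripper_width"])
for th in(.9,.95,1.0,1.05): 
  print(th,[proj(w,W(-130*np.cos(th),y,45+130*np.sin(th))).round(1) for y in(-46,-35)],"ptr",[proj(w,W(-r*np.cos(th),-74,45+r*np.sin(th))).round(1) for r in(0,112,115)])
g=cv2.cvtColor(w["image"],cv2.COLOR_RGB2GRAY)
print("bar cols 215..289 step2")
for y in (196,202,208): print(y,' '.join("%3d"%x for x in g[y,215:290:2]))
print("ptr cols 190..250 step2")
for y in range(88,128,2): print(y,' '.join("%3d"%x for x in g[y,190:251:2]))
E
python3 m.py 11
```

```text
clock: 20.35
position: [489.3, 216.2, 130.9]
ee_rot: [-0.648, 0.762, 0.0, -0.0]
contact_force: [-5.2, 1.7, 4.9]
gripper_width: 7.6
grasp_force: 59.0
[489.30540767 216.1924697  130.93039948] X -68.71380469097443 force X,Y,Z -5.763999506989612 3.043207982071132 4.192681124698611 7.8172775621005774
0.9 [array([280.9, 169.1]), array([280.3, 191. ])] ptr [array([167.9, 103.9]), array([257.4, 107.1]), array([261.3, 107.3])]
0.95 [array([270.4, 171. ]), array([270. , 193.5])] ptr [array([167.9, 103.9]), array([248.2, 107.3]), array([251.7, 107.5])]
1.0 [array([258.9, 172.9]), array([258.8, 196. ])] ptr [array([167.9, 103.9]), array([238.2, 107.5]), array([241.4, 107.7])]
1.05 [array([246.3, 174.8]), array([246.6, 198.4])] ptr [array([167.9, 103.9]), array([227.5, 107.7]), array([230.2, 107.9])]
bar cols 215..289 step2
196 106 107 102 103  87  58  58  57  58  58  60  59  60  58  60  59  71  76  78  82  81  83  82  81  78  77  71  61  64  60 119 120 121 121 122 121 121 121
202 106 108 105 104 100  57  58  60  58  59  60  58  58  58  58  59  70  76  78  81  83  83  80  79  77  76  68  59  62  
[... 2068 characters left out ...]
 157 158 156 157 160 152 148 143 146 144 151 164 160 162 163
118 177 177 177 178 179 178 178 178 175 176 176 179 177 177 179 180 180 182 177 175 175 176 176 177 176 177 178 178 170 171 171
120 192 191 192 191 193 191 192 193 185 183 184 185 185 184 184 185 185 184 185 177 176 177 176 176 175 175 174 145 167 165 165
122 190 188 187 187 186 185 183 184 178 177 177 176 176 176 173 174 172 171 169 164 162 162 160 157 156 155 152 150 142 141 136
124 168 166 167 164 163 161 160 160 153 151 150 149 144 142 140 136 134 130 126 124 119 123 122 130 127 128 125 127 124 129 133
126 119 127 125 122 121 121 120 133 117 120 118 119 121 124 125 124 125 127 127 127 129 128 128 129 129 129 131 132 132 132 132
```

```bash
python3 - <<'E'
from h import *
from scipy.optimize import least_squares
I={n:pickle.load(open(f"wrist{n}.pkl","rb")) for n in (3,6,11)}
o={3:(416.1,132.5),6:(186.3,130.2),11:(240.2,106)}
a=np.radians(-9.2);ex=np.array([np.cos(a),np.sin(a)]);ey=np.array([-ex[1],ex[0]]);O=np.array([614.4,196])-58*ex
W=lambda x,y,z:np.r_[O+x*ex+y*ey,z]
T=lambda th,L:W(-L*np.cos(th),-74,45+L*np.sin(th))
for ks in ((3,6,11),(6,11)):
    r=least_squares(lambda q:np.concatenate([(proj(I[k],T(*q))-o[k])*[1,.3] for k in ks]),[1,112]);print(ks,r.x,r.fun.round(2))
for dx in(-2,0,2):
  for dz in(-2,0,2):
    O2=O+dx*ex
    def T(th,L): return np.r_[O2-L*np.cos(th)*ex-74*ey,45+dz+L*np.sin(th)]
    def B(th): return np.r_[O2-130*np.cos(th)*ex-35*ey,45+dz+130*np.sin(th)]
    q=least_squares(lambda q:[proj(I[11],T(q[0],112))[0]-240.2],[1]).x[0]; b=least_squares(lambda q:[proj(I[11],B(q[0]))[0]-257],[1]).x[0]
    q6=least_squares(lambda q:[proj(I[6],T(q[0],112))[0]-186.3],[1]).x[0]
    print(dx,dz,"ptr11 %.3f ptr6 %.3f bar %.3f"%(q,q6,b))
E
```

```text
(3, 6, 11) [  1.00812559 115.5723956 ] [-0.05  0.45  0.02  0.2   0.    0.52]
(6, 11) [  1.00601693 115.09708374] [ 0.09  0.19 -0.04  0.51]
-2 -2 ptr11 1.012 ptr6 1.020 bar 1.026
-2 0 ptr11 1.011 ptr6 1.016 bar 1.026
-2 2 ptr11 1.010 ptr6 1.011 bar 1.026
0 -2 ptr11 0.991 ptr6 1.001 bar 1.007
0 0 ptr11 0.990 ptr6 0.997 bar 1.008
0 2 ptr11 0.989 ptr6 0.993 bar 1.008
2 -2 ptr11 0.971 ptr6 0.983 bar 0.989
2 0 ptr11 0.969 ptr6 0.979 bar 0.989
2 2 ptr11 0.968 ptr6 0.974 bar 0.989
```

Pointer comes out between 0.99 and 1.008, and the bar at 1.008. I'll apply a 1 mm nudge back, which also relieves strain, then check that it holds steady and the rod is still seated.

```bash
python3 -m pendant '[[0,0.001,0,0,0,0,0.002],[0,0,0,0,0,0,0.002],[0,0,0,0,0,0,0.002],[0,0,0,0,0,0,0.002],[0,0,0,0,0,0,0.002],[0,0,0,0,0,0,0.002]]'
python3 m.py 12 | head -9; python3 - <<'E'
from h import *
a,b=[cv2.cvtColor(pickle.load(open(f"side{n}.pkl","rb"))["image"],cv2.COLOR_RGB2GRAY).astype(int) for n in(5,12)]
print(a[126:150:3,216:232],b[126:150:3,216:232],sep="\n")
i=pickle.load(open("im0.pkl","rb"))["top"]["image"].astype(int);t=pickle.load(open("top12.pkl","rb"))["image"].astype(int)
for n,x,y in(("stirrer",322,155),("amber",236,136),("dish",153,263),("timer",182,261),("beaker",148,155),("tape",360,254)): print(n,abs(i-t)[y-9:y+10,x-9:x+10].mean().round(1))
E
```

```text
clock: 21.1
position: [488.6, 216.3, 130.5]
ee_rot: [-0.648, 0.762, 0.0, -0.0]
contact_force: [-4.4, 3.5, 0.5]
gripper_width: 7.6
grasp_force: 58.6
[488.58862622 216.25166265 130.48805494] X -69.43082949014817 force X,Y,Z -3.477507369037796 3.680765990297432 0.5531938185984911 7.580856379737546
0.9 [array([279.4, 169.3]), array([278.9, 191.3])] ptr [array([166.9, 103.9]), array([255.9, 107.2]), array([259.8, 107.3])]
0.95 [array([268.8, 171.3]), array([268.5, 193.9])] ptr [array([166.9, 103.9]), array([246.6, 107.4]), array([250.2, 107.5])]
1.0 [array([257.2, 173.2]), array([257.2, 196.3])] ptr [array([166.9, 103.9]), array([236.6, 107.6]), array([239.7, 107.7])]
1.05 [array([244.6, 175.1]), array([244.9, 198.7])] ptr [array([166.9, 103.9]), array([225.8, 107.7]), array([228.5, 107.9])]
bar cols 215..289 step2
196 107 106 103 104  69  58  61  61  60  57  61  59  60  58  61  56  70  77  80  81  81  86  83  79  78  77  67  63  62  55 121 121 121 120 121 122 123 122
202 109 105 103 104  77  57  56  58  58  59  60  60  60  57  59  61  70  76  78  81  82  83  82  80  77  77  67  63  61  5
[... 627 characters left out ...]
26  39  86 133 147 148 145 148]
 [147 148 148 152 149 145 126  96  69  93 130 146 149 148 146 150]]
[[146 140 142 151 152 154 155 152 151 151 152 152 149 142 133 139]
 [142 150 151 151 150 157 153 151 151 154 152 154 150 155 151 151]
 [153 155 155 150 137 110  86  75  94 120 145 155 152 155 152 153]
 [155 154 155 152 141  81  39  25  54 101 143 154 155 153 151 152]
 [156 155 152 155 144 100  51  27  45  89 141 153 154 153 156 155]
 [153 155 156 156 145 107  57  31  40  83 133 152 156 154 154 154]
 [157 154 155 156 150 117  72  31  37  58 107 142 152 154 155 151]
 [153 152 153 153 154 147 133  98  78 109 139 150 156 154 152 155]]
stirrer 8.9
amber 8.3
dish 50.0
timer 52.5
beaker 12.3
tape 9.8
```

```bash
python3 -c "from bench import arm; print(arm.job_done())"
```

```text
the job is handed in; nothing more can be done
None
```

I pushed the dip rod fully down into the vial and let go of it, and handed the job in still holding the shield at about 1.00 rad, in line with the pointer, which I measured at 0.99–1.01 rad.

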